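# Release the tray of a gas-detector dock with its two-key interlock

## Task

Get the docking station to let out the gas detector: press its two round keys down together, one fingertip on each, and keep both fully down while the spring tray creeps out by itself, until it has stopped all the way out; then let go of both keys and move clear. Leave the detector lying in the tray (do not touch or lift it), do not press the square key at the back, and do not disturb the things around the dock.

Things in the scene. Friction and masses are not known exactly. Their poses are not given: they have to be found in the camera images.
- dock: Grey docking station fixed on the bench, 172 (x) x 106 (y) x 66 mm high. Two pillars run along its sides; the tray lies in the open gap between (44 mm wide at the top); a solid block closes the back. Origin: underside, on the centre line, 77 mm behind the front edge. Its x points from front to back, y left, z up; the tray comes out at the front, towards its -x. Turned by up to 0.6 rad either way.
- key_left_top (a point): Centre of the top of the left round key (aluminium, 24 mm across) when up: 78 mm above the bench, on the deck of the left (+y) pillar, at (-35, +36) mm in the dock's x, y. The black collar round it (29 mm across) and the deck lie 9 and 12 mm below its top. The point moves down with the key.
- key_right_top (a point): The same for the right round key, at (-35, -36) mm in the dock's x, y: the two keys are 72 mm apart, centre to centre, along the dock's y.
- key_left (a joint): Left round key: 0 = up, 0.006 m = fully down. Spring: 1.2 N to start, 4 N at full depth (plus up to 0.5 N of rubbing); comes back up when let go. From about 4 mm down it frees one of the tray's two catches; both must be free for the tray to move. A key let go early catches the tray at its next tooth (20 mm apart).
- key_right (a joint): Right round key: the same.
- key_square_top (a point): Centre of the top of the square key (18 x 18 mm, aluminium, 76 mm above the bench) on the back block, at (+74, 0) mm in the dock's x, y. Not to be pressed.
- key_square (a joint): Square key: 0 = up, 0.006 m = fully down. Leave it up.
- tray (a joint): Tray: 0 = in and locked, 0.080 m = all the way out at its stop. A damped spring pushes it out at 20 to 40 mm/s while both round keys are down (about 3 s for the whole way). It runs below the decks, nothing of it higher than 32 mm above the bench.
- tray_mid (a point): Centre of the tray's inner floor, 18 mm above the bench; moves with the tray (dock x = -15 mm when in, -95 mm when out). Tray 120 x 50 mm outside.
- detector: Yellow pocket gas detector, 80 x 42 x 24 mm, lying on its back in the tray, long side along the tray; origin at the centre of its underside, its top is 42 mm above the bench. Loose, about 0.12 kg.
- spare_detector: Bystander: a like yellow detector, 80 x 42 x 24 mm, lying on the bench about 0.15 m from the middle of the dock; origin at the centre of its underside.
- screwdriver: Bystander: screwdriver with orange handle, 170 mm long, lying on the bench beside the dock; origin underneath it.
- jar: Bystander: small jar, 42 mm across, 50 mm high, standing on the bench near the dock; origin at the centre of its underside.
Mind the look-alikes: they are no part of the job. What is meant by the dock is not pink, purple or red, and is the larger of those in its own colour.

How it is judged:
By the outcome, as a careful person would: the job done as asked, in the order asked, and still so for the second after the job is handed in, with the robot touching nothing.
It also fails if it takes over 32 s, if anything falls off the work surface, if the arm or the gripper's body presses on something with over 40 N, if the wrist force passes 120 N, or if a joint passes its speed limit or range.

## Robot

A 6-joint arm with a two-finger parallel gripper is mounted at the origin on the work surface. World frame = base frame: x ahead of the robot, y to its left, z up, the work surface at z = 0. Lengths are in m, angles in rad, forces in N, time in s.
With the tool pointing down it reaches from about 0.3 to 0.825 m from the base axis. Payload 5.4 kg.
Tool frame: the origin (TCP) lies midway between the tips of the shut fingers; the grasp point (between the pads) lies 19 mm behind it; z points along the fingers, y is the line along which they close (so a half turn about z gives the same grasp; the last joint's range is limited). The gripper opens to 92 mm and grips with 3 to 60 N. Pads are 20 mm wide; open, the fingers measure 128 mm over their backs; the gripper's body (75 mm by 189 mm) begins 69 mm behind the grasp point.
Start: joints at [0.948, 0.158, 1.597, -0, 1.386, -0.21], TCP at [0.231, 0.527, 0.215] pointing down, gripper open.
Joint ranges: [-2.91, 2.91], [-0.94, 2.29], [0.18, 2.7], [-1.29, 4.43], [0.17, 2.64], [-3, 3]. Speed limits (rad/s): [2.57, 2.57, 3.14, 3.14, 3.14, 3.14].

## Interface

Orientations are given as a unit quaternion [x, y, z, w].
In Python, from station import ctrl gives the robot as it stands.
- The arm moves only by the tool step_arm, never from a script. Its argument "series" is a list of rows, each an object of numbers: "wx", "wy", "wz": the turn, a rotation vector about the world's x, y, z in rad; "dx", "dy", "dz": the shift along the world's x, y, z in cm; "grip": the opening, from -1 (shut) to 1 (fully open), so that 0 is half open. A call has 1 to 10 rows; each row is the pose to reach, as a shift and turn from the pose commanded when the call began; what a row does not reach only later rows make up. A row lasts 1/10 s, in which the tool goes at most 50 mm and 8.59 degrees, less where a joint would pass 70% of its speed; a pose out of reach is approached as far as the arm can. A call with a gripper value outside its range is refused whole. The fingers move at their own pace and stop on an object; "squeeze" is the grip in N (left out, the last holds). Time passes only in rows, so rows that repeat a pose let the fingers close. It gives the time, the measured TCP pose, the force, the opening and the grip force at its end, in the units of the state.
- ctrl.observe(): the state, without advancing time (a new reading comes with each control period).
- ctrl.capture(name): name is "scene" or "top"; returns a dict with "frame" (400x640x3 uint8, red, green, blue), "intrinsics" (3x3 intrinsics, pixels), "R" (3x3) and "t" (3): a world point X has camera coordinates R X + t. Camera axes: x right, y down, z forward; pixel columns grow to the right and rows downward; lengths in m; the calibration is good to about 2 mm. A picture is of the moment at which its call begins. There is no depth.
- ctrl.job_done(): hands the job in; it is judged then, once.
The state is a dict: "time_s": time; "joint_positions": joint angles; "qd": joint speeds; "joint_torque": joint torques, N m; "ee_pos": TCP position; "orientation": TCP orientation; "contact_force": force on the tool from outside, world axes, zero at the start; "moment": the same for the moment, N m; "width": finger opening in m; "finger_force": force on a finger pad.
Only numpy, scipy, OpenCV 4.12 (cv2) and the standard library are available. Lean on these libraries where they do the work, as an engineer would, in place of code of your own. Each camera call takes 0.05 s, during which the arm holds its last target. There are 200 camera calls.

## Working session

There is one attempt and no reset: what is moved stays moved. The work goes in short steps, Python scripts to look and compute and a tool call to move; the robot and the scene stay as the last step left them, time stands still between calls to the robot, and variables do not carry over. Pictures are saved under pics/ and viewed, at most 10 in all, crops included, and the job is handed in when it is done.

Besides the shell and the picture viewer there is one more tool, called after "Call:" as name([rows], argument=value, ...), one row to a line, values as JSON. step_arm: Moves the arm, as the interface text tells. Its arguments: {"type":"object","properties":{"series":{"type":"array"},"squeeze":{"type":"number"}},"required":["series"]}

```bash
mkdir -p pics
cat > h.py <<'E'
import numpy as np, cv2
from station import ctrl
def cap(n,save=None):
    c=ctrl.capture(n); c={k:(np.array(v)) for k,v in c.items()}
    if save: cv2.imwrite(save,c['frame'][:,:,::-1])
    return c
def ray(c,u,v,z):
    d=c['R'].T@np.linalg.inv(c['intrinsics'])@np.array([u,v,1.]); o=-c['R'].T@c['t']
    return o+d*(z-o[2])/d[2]
def proj(c,X):
    p=c['intrinsics']@(c['R']@np.array(X)+c['t']); return p[:2]/p[2]
E
python3 - <<'E'
from h import *
for n in('top','scene'):
    c=cap(n,f'pics/{n}0.png'); np.savez(f'{n}0.npz',**c); print(n,-c['R'].T@c['t'])
print(ctrl.observe())
E
```

```text
top [0.44489593 0.03424795 1.10723819]
scene [1.13075349 0.68878772 0.66674248]
{'time_s': 0.1, 'joint_positions': array([ 9.47915127e-01,  1.59006082e-01,  1.59808829e+00, -9.22560844e-06,
        1.38622360e+00, -2.10082729e-01]), 'qd': array([-0.00087238, -0.00115407, -0.0031883 , -0.00036498, -0.00121499,
       -0.0009633 ]), 'joint_torque': array([-2.96797598e-04, -3.86505067e+01, -3.22959280e+01,  7.02122762e-02,
        3.39610584e-02, -6.84254701e-05]), 'ee_pos': array([0.23034883, 0.52622277, 0.21371515]), 'orientation': array([ 2.04935988e-01,  9.78774998e-01, -7.90752093e-04, -3.44839217e-04]), 'contact_force': array([ 0.60500296, -0.68952939,  0.68435168]), 'moment': array([ 0.02657264, -0.03060382,  0.02509966]), 'finger_force': 0.0, 'width': 0.09193884150100397}
```

View pics/top0.png

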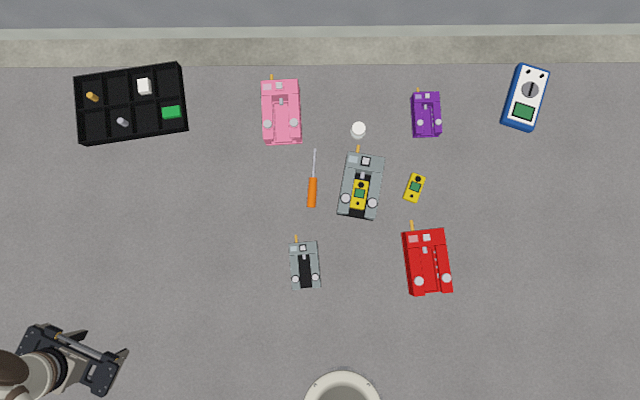

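View pics/scene0.png

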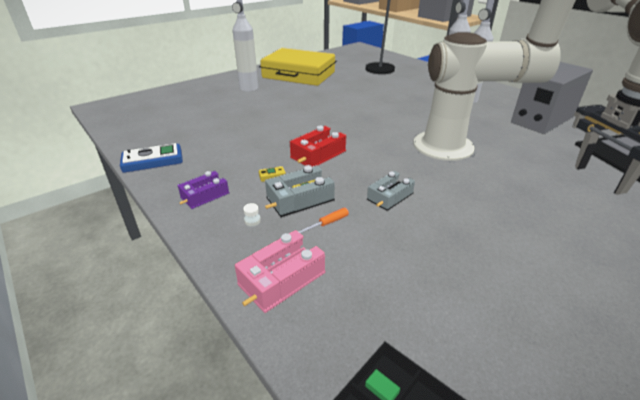

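The top view shows these dock-like things:
- large grey, at (361,186)
- small grey, at (305,265)
- pink, at (281,110)
- purple, at (426,114)
- red, at (428,261)

The dock meant is the large grey one at (361,186). Its round keys are near (345,198) and (373,203), and the square key is near (366,160). In the scene view it is at (300,190).

Run:
```python
from h import *
c=dict(np.load('top0.npz')); f=c['frame'][:,:,::-1]
s=dict(np.load('scene0.npz')); g=s['frame'][:,:,::-1]
a=cv2.resize(f[140:230,320:400],None,fx=6,fy=6,interpolation=cv2.INTER_CUBIC)[:, :400*2]
b=cv2.resize(g[155:225,250:345],None,fx=6,fy=6,interpolation=cv2.INTER_CUBIC)
cv2.imwrite('pics/a.png',a); cv2.imwrite('pics/b.png',b)
def blobs(im,x0,x1,y0,y1):
    h=cv2.cvtColor(im,cv2.COLOR_BGR2HSV).astype(int)
    m=((h[...,1]<35)&(h[...,2]>185)).astype(np.uint8)
    n,l,st,ce=cv2.connectedComponentsWithStats(m[y0:y1,x0:x1])
    return [(st[i,4],st[i,2:4],ce[i]+[x0,y0]) for i in range(1,n) if st[i,4]>5]
print('top');
for A,w,p in blobs(f,320,400,140,230): print(A,w,p.round(1),ray(c,*p,.078).round(4))
print('scene')
for A,w,p in blobs(g,250,345,155,225): print(A,w,p.round(1),ray(s,*p,.078).round(4))
```

```text
top
46 [9 7] [352.7 158.9] [ 0.6683 -0.0341  0.078 ]
33 [6 6] [365.3 160.4] [ 0.6639 -0.0677  0.078 ]
15 [3 6] [362.1 174.6] [ 0.6252 -0.0584  0.078 ]
49 [8 8] [345.3 197.5] [ 0.564  -0.0127  0.078 ]
51 [8 8] [371.9 202.4] [ 0.5505 -0.0829  0.078 ]
scene
28 [8 5] [307.6 167.4] [ 0.5547 -0.0824  0.078 ]
36 [8 6] [319.3 179.2] [ 0.5678 -0.0121  0.078 ]
26 [7 5] [278.  183.8] [ 0.6696 -0.0654  0.078 ]
33 [8 6] [283.1 192.5] [ 0.6822 -0.0223  0.078 ]
171 [10 21] [253.8 213.2] [0.7883 0.0054 0.078 ]
11 [7 3] [317.3 223.4] [0.6912 0.1338 0.078 ]
```

View pics/a.png

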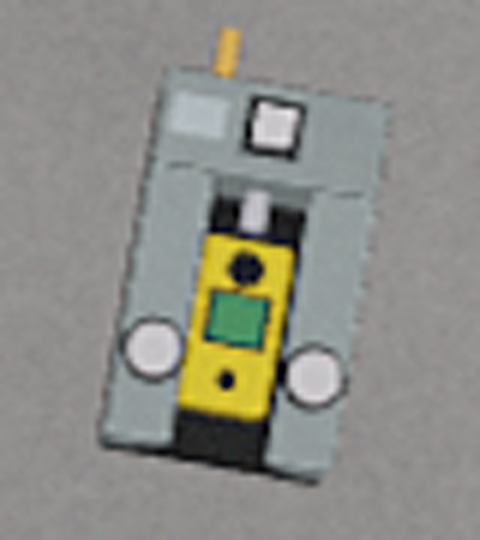

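View pics/b.png

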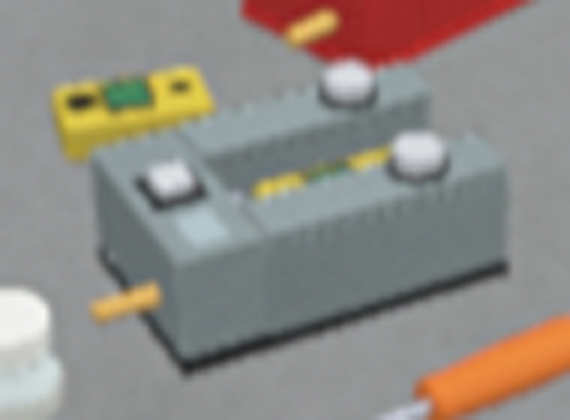

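The crop confirms the choice: a yellow detector in the tray, and two round keys 71.5 mm apart (72 expected). Left key is at (0.565, -0.0126), right key at (0.551, -0.0829), yaw about -0.19. The square key is where these predict it. I'll move above the keys with the fingers at 56 mm.

Call:
step_arm([
  {"dx": 1,"dy": -2,"wz": 0.02,"grip": 0.22},
  {"dx": 3,"dy": -5,"wz": 0.05,"grip": 0.22},
  {"dx": 5,"dy": -9,"wz": 0.08,"grip": 0.22},
  {"dx": 7,"dy": -13,"wz": 0.1,"grip": 0.22},
  {"dx": 9,"dy": -17,"wz": 0.12,"grip": 0.22},
  {"dx": 11.5,"dy": -21,"wz": 0.14,"grip": 0.22},
  {"dx": 14,"dy": -25,"wz": 0.16,"grip": 0.22},
  {"dx": 16.5,"dy": -29,"wz": 0.18,"grip": 0.22},
  {"dx": 18.5,"dy": -33,"wz": 0.2,"grip": 0.22},
  {"dx": 20,"dy": -36,"wz": 0.218,"grip": 0.22},
])

```text
schema error: expected keys wx, wy, wz, dx, dy, dz, grip
```

Call:
step_arm([
  {"dx": 2,"dy": -3.5,"grip": 0.22},
  {"dx": 4,"dy": -7,"dz": -1,"grip": 0.22},
  {"dx": 6,"dy": -10.5,"dz": -2,"grip": 0.22},
  {"dx": 8,"dy": -14,"dz": -4,"grip": 0.22},
  {"dx": 10,"dy": -17.5,"dz": -6,"grip": 0.22},
  {"dx": 11.5,"dy": -20,"dz": -8,"grip": 0.22},
  {"dx": 12.7,"dy": -21.5,"dz": -9.5,"grip": 0.22},
  {"dx": 12.7,"dy": -21.5,"dz": -9.5,"grip": 0.22},
  {"dx": 12.7,"dy": -21.5,"dz": -9.5,"grip": 0.22},
  {"dx": 12.7,"dy": -21.5,"dz": -9.5,"grip": 0.22},
])

```text
schema error: expected keys wx, wy, wz, dx, dy, dz, grip
```

Run:
```python
from h import *
o=ctrl.observe(); print(o['time_s'],o['ee_pos'],o['orientation'],o['width'],o['contact_force'])
from scipy.spatial.transform import Rotation as R
y=R.from_quat(o['orientation']).as_matrix(); print(y.round(4))
s=cap('scene'); t=cap('top')
w=o['width']/2+.009
for sg in(1,-1):
    print(proj(s,o['ee_pos']+sg*w*y[:,1]).round(1))
im=cv2.resize(s['frame'][110:220,230:370,::-1],None,fx=5,fy=5,interpolation=cv2.INTER_CUBIC); cv2.imwrite('pics/c.png',im)
```

```text
0.1 [0.23034883 0.52622277 0.21371515] [ 2.04935988e-01  9.78774998e-01 -7.90752093e-04 -3.44839217e-04] 0.09193884150100397 [ 0.60500296 -0.68952939  0.68435168]
[[-9.160e-01  4.012e-01 -1.000e-03]
 [ 4.012e-01  9.160e-01 -1.400e-03]
 [ 4.000e-04 -1.700e-03 -1.000e+00]]
[621.7 193.6]
[579.1 166.3]
```

View pics/c.png

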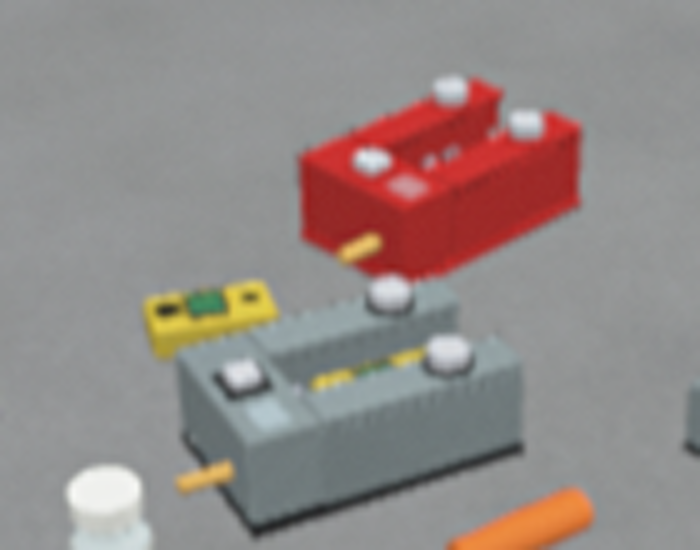

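The moves were refused because every row needs all seven keys, so the arm hasn't moved and the picture only shows the untouched dock. I'll send them again in full.

Call:
step_arm([
  {"wx": 0,"wy": 0,"wz": 0.02,"dx": 1,"dy": -2,"dz": 0,"grip": 0.22},
  {"wx": 0,"wy": 0,"wz": 0.05,"dx": 3,"dy": -5,"dz": 0,"grip": 0.22},
  {"wx": 0,"wy": 0,"wz": 0.08,"dx": 5,"dy": -9,"dz": 0,"grip": 0.22},
  {"wx": 0,"wy": 0,"wz": 0.1,"dx": 7,"dy": -13,"dz": 0,"grip": 0.22},
  {"wx": 0,"wy": 0,"wz": 0.12,"dx": 9,"dy": -17,"dz": 0,"grip": 0.22},
  {"wx": 0,"wy": 0,"wz": 0.14,"dx": 11.5,"dy": -21,"dz": 0,"grip": 0.22},
  {"wx": 0,"wy": 0,"wz": 0.16,"dx": 14,"dy": -25,"dz": 0,"grip": 0.22},
  {"wx": 0,"wy": 0,"wz": 0.18,"dx": 16.5,"dy": -29,"dz": 0,"grip": 0.22},
  {"wx": 0,"wy": 0,"wz": 0.2,"dx": 18.5,"dy": -33,"dz": 0,"grip": 0.22},
  {"wx": 0,"wy": 0,"wz": 0.218,"dx": 20,"dy": -36,"dz": 0,"grip": 0.22},
])

```text
time_s: 1.2
ee_pos: [0.4315, 0.1643, 0.2146]
orientation: [0.098, 0.995, -0.0, 0.0]
contact_force: [0.4, 0.1, -0.0]
width: 0.0558
finger_force: 0.0
```

Call:
step_arm([
  {"wx": 0,"wy": 0,"wz": 0,"dx": 2,"dy": -3.5,"dz": 0,"grip": 0.22},
  {"wx": 0,"wy": 0,"wz": 0,"dx": 4,"dy": -7,"dz": -1,"grip": 0.22},
  {"wx": 0,"wy": 0,"wz": 0,"dx": 6,"dy": -10.5,"dz": -2,"grip": 0.22},
  {"wx": 0,"wy": 0,"wz": 0,"dx": 8,"dy": -14,"dz": -4,"grip": 0.22},
  {"wx": 0,"wy": 0,"wz": 0,"dx": 10,"dy": -17.5,"dz": -6,"grip": 0.22},
  {"wx": 0,"wy": 0,"wz": 0,"dx": 11.5,"dy": -20,"dz": -8,"grip": 0.22},
  {"wx": 0,"wy": 0,"wz": 0,"dx": 12.7,"dy": -21.3,"dz": -9.5,"grip": 0.22},
  {"wx": 0,"wy": 0,"wz": 0,"dx": 12.7,"dy": -21.3,"dz": -9.5,"grip": 0.22},
  {"wx": 0,"wy": 0,"wz": 0,"dx": 12.7,"dy": -21.3,"dz": -9.5,"grip": 0.22},
  {"wx": 0,"wy": 0,"wz": 0,"dx": 12.7,"dy": -21.3,"dz": -9.5,"grip": 0.22},
])

```text
time_s: 2.2
ee_pos: [0.5578, -0.0456, 0.1206]
orientation: [0.097, 0.995, -0.0, 0.001]
contact_force: [-0.8, 0.4, 0.3]
width: 0.0565
finger_force: 0.0
```

Run:
```python
from h import *
from scipy.spatial.transform import Rotation as R
o=ctrl.observe(); M=R.from_quat(o['orientation']).as_matrix()
print(o['time_s'],o['ee_pos'],o['width'],o['contact_force'],'yaw y',np.arctan2(M[1,1],M[0,1]),M[:,2])
s=cap('scene')
for sg in(1,-1): print((proj(s,o['ee_pos']+sg*(o['width']/2+.009)*M[:,1])-[230,110])*5)
cv2.imwrite('pics/d.png',cv2.resize(s['frame'][110:220,230:370,::-1],None,fx=5,fy=5,interpolation=cv2.INTER_CUBIC))
```

```text
2.2 [ 0.55776892 -0.04555404  0.12056422] 0.05654356896149271 [-0.81721543  0.38689357  0.25196364] yaw y 1.3768930483132815 [ 1.07256961e-03 -1.30986212e-04 -9.99999416e-01]
[453.97559943 281.23241564]
[392.81340639 220.93717887]
```

View pics/d.png

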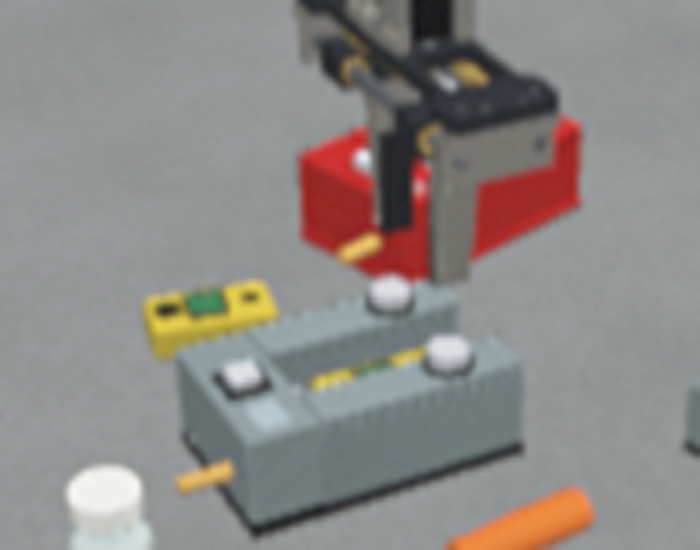

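The fingertips hang right over both keys: tips at crop (450,280) and (393,225), keys below at (448,352) and (390,293). Next I shift y by -2 mm and lower to just above the keys.

Call:
step_arm([
  {"wx": 0,"wy": 0,"wz": 0,"dx": 0,"dy": -0.2,"dz": -1,"grip": 0.22},
  {"wx": 0,"wy": 0,"wz": 0,"dx": 0,"dy": -0.2,"dz": -2,"grip": 0.22},
  {"wx": 0,"wy": 0,"wz": 0,"dx": 0,"dy": -0.2,"dz": -3,"grip": 0.22},
  {"wx": 0,"wy": 0,"wz": 0,"dx": 0,"dy": -0.2,"dz": -3.8,"grip": 0.22},
  {"wx": 0,"wy": 0,"wz": 0,"dx": 0,"dy": -0.2,"dz": -3.8,"grip": 0.22},
  {"wx": 0,"wy": 0,"wz": 0,"dx": 0,"dy": -0.2,"dz": -3.8,"grip": 0.22},
])

```text
time_s: 2.85
ee_pos: [0.5575, -0.0483, 0.0813]
orientation: [0.097, 0.995, 0.0, -0.0]
contact_force: [-0.3, -0.5, 0.5]
width: 0.0561
finger_force: 0.0
```

Call:
step_arm([
  {"wx": 0,"wy": 0,"wz": 0,"dx": 0,"dy": 0,"dz": -0.2,"grip": 0.22},
  {"wx": 0,"wy": 0,"wz": 0,"dx": 0,"dy": 0,"dz": -0.4,"grip": 0.22},
  {"wx": 0,"wy": 0,"wz": 0,"dx": 0,"dy": 0,"dz": -0.6,"grip": 0.22},
  {"wx": 0,"wy": 0,"wz": 0,"dx": 0,"dy": 0,"dz": -0.8,"grip": 0.22},
  {"wx": 0,"wy": 0,"wz": 0,"dx": 0,"dy": 0,"dz": -1.0,"grip": 0.22},
  {"wx": 0,"wy": 0,"wz": 0,"dx": 0,"dy": 0,"dz": -1.0,"grip": 0.22},
])

```text
time_s: 3.45
ee_pos: [0.5583, -0.0485, 0.0726]
orientation: [0.097, 0.995, -0.0, 0.001]
contact_force: [-1.7, 0.3, 7.1]
width: 0.0558
finger_force: 3.6
```

Call:
step_arm([
  {"wx": 0,"wy": 0,"wz": 0,"dx": 0,"dy": 0,"dz": -0.1,"grip": 0.22},
  {"wx": 0,"wy": 0,"wz": 0,"dx": 0,"dy": 0,"dz": -0.15,"grip": 0.22},
  {"wx": 0,"wy": 0,"wz": 0,"dx": 0,"dy": 0,"dz": -0.15,"grip": 0.22},
])

```text
time_s: 3.75
ee_pos: [0.5584, -0.0485, 0.0723]
orientation: [0.097, 0.995, -0.0, 0.001]
contact_force: [-4.8, 1.4, 13.0]
width: 0.0561
finger_force: 6.6
```

Run:
```python
from h import *
o=ctrl.observe(); print(o['contact_force'],o['moment'],o['ee_pos'])
t=cap('top')
h=cv2.cvtColor(t['frame'],cv2.COLOR_RGB2HSV).astype(int)
m=(abs(h[...,0]-27)<6)&(h[...,1]>180)&(h[...,2]>120)
n,l,st,ce=cv2.connectedComponentsWithStats(m.astype(np.uint8))
for i in range(1,n):
    if st[i,4]>15: print(st[i],ce[i].round(1))
```

```text
[-4.81799408  1.35367581 12.96082765] [ 0.297328    1.01210045 -0.05944087] [ 0.55843261 -0.04852477  0.07230656]
[406 173  19  30 214] [414.8 188.1]
[349 205  15  12 124] [356.1 210.7]
```

The force rises stiffly, so the keys are at the bottom. I'll press 1 mm more for margin and hold.

Call:
step_arm([
  {"wx": 0,"wy": 0,"wz": 0,"dx": 0,"dy": 0,"dz": -0.1,"grip": 0.22},
  {"wx": 0,"wy": 0,"wz": 0,"dx": 0,"dy": 0,"dz": -0.1,"grip": 0.22},
  {"wx": 0,"wy": 0,"wz": 0,"dx": 0,"dy": 0,"dz": -0.1,"grip": 0.22},
  {"wx": 0,"wy": 0,"wz": 0,"dx": 0,"dy": 0,"dz": -0.1,"grip": 0.22},
  {"wx": 0,"wy": 0,"wz": 0,"dx": 0,"dy": 0,"dz": -0.1,"grip": 0.22},
  {"wx": 0,"wy": 0,"wz": 0,"dx": 0,"dy": 0,"dz": -0.1,"grip": 0.22},
  {"wx": 0,"wy": 0,"wz": 0,"dx": 0,"dy": 0,"dz": -0.1,"grip": 0.22},
  {"wx": 0,"wy": 0,"wz": 0,"dx": 0,"dy": 0,"dz": -0.1,"grip": 0.22},
  {"wx": 0,"wy": 0,"wz": 0,"dx": 0,"dy": 0,"dz": -0.1,"grip": 0.22},
  {"wx": 0,"wy": 0,"wz": 0,"dx": 0,"dy": 0,"dz": -0.1,"grip": 0.22},
])

```text
time_s: 4.8
ee_pos: [0.5585, -0.0485, 0.0722]
orientation: [0.097, 0.995, -0.0, 0.001]
contact_force: [-6.5, 1.2, 19.3]
width: 0.0562
finger_force: 9.5
```

Call:
step_arm([
  {"wx": 0,"wy": 0,"wz": 0,"dx": 0,"dy": 0,"dz": 0,"grip": 0.22},
  {"wx": 0,"wy": 0,"wz": 0,"dx": 0,"dy": 0,"dz": 0,"grip": 0.22},
  {"wx": 0,"wy": 0,"wz": 0,"dx": 0,"dy": 0,"dz": 0,"grip": 0.22},
  {"wx": 0,"wy": 0,"wz": 0,"dx": 0,"dy": 0,"dz": 0,"grip": 0.22},
  {"wx": 0,"wy": 0,"wz": 0,"dx": 0,"dy": 0,"dz": 0,"grip": 0.22},
  {"wx": 0,"wy": 0,"wz": 0,"dx": 0,"dy": 0,"dz": 0,"grip": 0.22},
  {"wx": 0,"wy": 0,"wz": 0,"dx": 0,"dy": 0,"dz": 0,"grip": 0.22},
  {"wx": 0,"wy": 0,"wz": 0,"dx": 0,"dy": 0,"dz": 0,"grip": 0.22},
  {"wx": 0,"wy": 0,"wz": 0,"dx": 0,"dy": 0,"dz": 0,"grip": 0.22},
  {"wx": 0,"wy": 0,"wz": 0,"dx": 0,"dy": 0,"dz": 0,"grip": 0.22},
])

```text
time_s: 5.8
ee_pos: [0.5586, -0.0486, 0.0723]
orientation: [0.097, 0.995, -0.0, 0.001]
contact_force: [-7.5, 1.8, 19.7]
width: 0.0561
finger_force: 9.5
```

```bash
cat > det.py <<'E'
from h import *
o=ctrl.observe(); print(o['time_s'],o['contact_force'],o['ee_pos'])
t=cap('top')
def F(im):
    h=cv2.cvtColor(im,cv2.COLOR_RGB2HSV).astype(int)
    m=(abs(h[...,0]-27)<6)&(h[...,1]>180)&(h[...,2]>120)
    n,l,st,ce=cv2.connectedComponentsWithStats(m.astype(np.uint8))
    for i in range(1,n):
        if st[i,4]>15: print(st[i],ce[i].round(1),ray(t,*ce[i],.042).round(4))
F(np.load('top0.npz')['frame']); print('now'); F(t['frame'])
cv2.imwrite('pics/e%.1f.png'%o['time_s'],cv2.resize(t['frame'][120:260,280:440,::-1],None,fx=4,fy=4))
E
python3 det.py; ls pics
```

```text
5.8 [-7.46795977  1.82493737 19.65696883] [ 0.55855633 -0.04855379  0.07225169]
[403 173  22  30 273] [413.  188.8] [ 0.5907 -0.2007  0.042 ]
[350 179  19  31 293] [359.  195.4] [ 0.5737 -0.0519  0.042 ]
now
[405 173  20  30 215] [414.6 188.4] [ 0.5918 -0.2053  0.042 ]
[346 206  19  25 206] [355.1 217.3] [ 0.5137 -0.0402  0.042 ]
a.png
b.png
c.png
d.png
e5.8.png
scene0.png
top0.png
```

The tray has moved out about 56 mm so far, so I keep holding.

Call:
step_arm([
  {"wx": 0,"wy": 0,"wz": 0,"dx": 0,"dy": 0,"dz": 0,"grip": 0.22},
  {"wx": 0,"wy": 0,"wz": 0,"dx": 0,"dy": 0,"dz": 0,"grip": 0.22},
  {"wx": 0,"wy": 0,"wz": 0,"dx": 0,"dy": 0,"dz": 0,"grip": 0.22},
  {"wx": 0,"wy": 0,"wz": 0,"dx": 0,"dy": 0,"dz": 0,"grip": 0.22},
  {"wx": 0,"wy": 0,"wz": 0,"dx": 0,"dy": 0,"dz": 0,"grip": 0.22},
  {"wx": 0,"wy": 0,"wz": 0,"dx": 0,"dy": 0,"dz": 0,"grip": 0.22},
  {"wx": 0,"wy": 0,"wz": 0,"dx": 0,"dy": 0,"dz": 0,"grip": 0.22},
  {"wx": 0,"wy": 0,"wz": 0,"dx": 0,"dy": 0,"dz": 0,"grip": 0.22},
  {"wx": 0,"wy": 0,"wz": 0,"dx": 0,"dy": 0,"dz": 0,"grip": 0.22},
  {"wx": 0,"wy": 0,"wz": 0,"dx": 0,"dy": 0,"dz": 0,"grip": 0.22},
])

```text
time_s: 6.85
ee_pos: [0.5586, -0.0485, 0.0723]
orientation: [0.097, 0.995, -0.0, 0.001]
contact_force: [-7.6, 1.8, 19.2]
width: 0.0561
finger_force: 9.5
```

Call:
step_arm([
  {"wx": 0,"wy": 0,"wz": 0,"dx": 0,"dy": 0,"dz": 0,"grip": 0.22},
  {"wx": 0,"wy": 0,"wz": 0,"dx": 0,"dy": 0,"dz": 0,"grip": 0.22},
  {"wx": 0,"wy": 0,"wz": 0,"dx": 0,"dy": 0,"dz": 0,"grip": 0.22},
  {"wx": 0,"wy": 0,"wz": 0,"dx": 0,"dy": 0,"dz": 0,"grip": 0.22},
  {"wx": 0,"wy": 0,"wz": 0,"dx": 0,"dy": 0,"dz": 0,"grip": 0.22},
  {"wx": 0,"wy": 0,"wz": 0,"dx": 0,"dy": 0,"dz": 0,"grip": 0.22},
  {"wx": 0,"wy": 0,"wz": 0,"dx": 0,"dy": 0,"dz": 0,"grip": 0.22},
  {"wx": 0,"wy": 0,"wz": 0,"dx": 0,"dy": 0,"dz": 0,"grip": 0.22},
  {"wx": 0,"wy": 0,"wz": 0,"dx": 0,"dy": 0,"dz": 0,"grip": 0.22},
  {"wx": 0,"wy": 0,"wz": 0,"dx": 0,"dy": 0,"dz": 0,"grip": 0.22},
])

```text
time_s: 7.85
ee_pos: [0.5585, -0.0485, 0.0722]
orientation: [0.097, 0.995, -0.0, 0.001]
contact_force: [-7.7, 2.0, 19.2]
width: 0.056
finger_force: 9.5
```

```bash
python3 det.py
```

```text
7.85 [-7.70449363  1.98325083 19.16635678] [ 0.5585378  -0.0485435   0.07224545]
[403 173  22  30 273] [413.  188.8] [ 0.5907 -0.2007  0.042 ]
[350 179  19  31 293] [359.  195.4] [ 0.5737 -0.0519  0.042 ]
now
[406 173  19  30 215] [414.6 188.5] [ 0.5915 -0.2051  0.042 ]
[346 207  18  24 193] [355.  217.3] [ 0.5135 -0.0399  0.042 ]
```

Call:
step_arm([
  {"wx": 0,"wy": 0,"wz": 0,"dx": 0,"dy": 0,"dz": 0,"grip": 0.22},
  {"wx": 0,"wy": 0,"wz": 0,"dx": 0,"dy": 0,"dz": 0,"grip": 0.22},
  {"wx": 0,"wy": 0,"wz": 0,"dx": 0,"dy": 0,"dz": 0,"grip": 0.22},
  {"wx": 0,"wy": 0,"wz": 0,"dx": 0,"dy": 0,"dz": 0,"grip": 0.22},
  {"wx": 0,"wy": 0,"wz": 0,"dx": 0,"dy": 0,"dz": 0,"grip": 0.22},
  {"wx": 0,"wy": 0,"wz": 0,"dx": 0,"dy": 0,"dz": 0,"grip": 0.22},
])

```text
time_s: 8.5
ee_pos: [0.5585, -0.0486, 0.0723]
orientation: [0.097, 0.995, -0.0, 0.001]
contact_force: [-7.1, 1.4, 18.9]
width: 0.0561
finger_force: 9.5
```

```bash
python3 det.py
```

```text
8.5 [-7.12690503  1.43799378 18.87833834] [ 0.55854797 -0.04858427  0.07226847]
[403 173  22  30 273] [413.  188.8] [ 0.5907 -0.2007  0.042 ]
[350 179  19  31 293] [359.  195.4] [ 0.5737 -0.0519  0.042 ]
now
[406 173  19  30 213] [414.6 188.3] [ 0.5919 -0.2054  0.042 ]
[346 207  18  24 190] [355.  217.4] [ 0.5134 -0.0399  0.042 ]
```

The motion stopped at roughly 58 to 60 mm, short of 80. I need to see why.

View pics/e8.5.png

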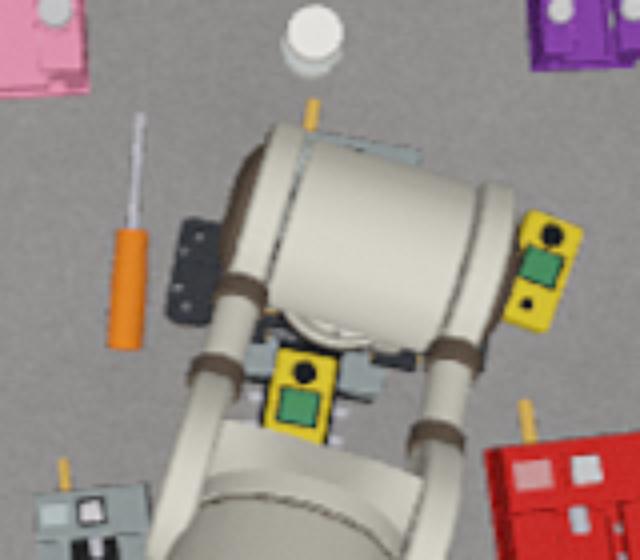

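The arm hides the detector's front end, so the yellow extent misled me. The green label went from (359.7,193) to (354.8,221.8), which is about 80 mm. The tray is fully out and has been still for over 0.6 s, so I release straight up.

Call:
step_arm([
  {"wx": 0,"wy": 0,"wz": 0,"dx": 0,"dy": 0,"dz": 0.6,"grip": 0.22},
  {"wx": 0,"wy": 0,"wz": 0,"dx": 0,"dy": 0,"dz": 1.5,"grip": 0.22},
  {"wx": 0,"wy": 0,"wz": 0,"dx": 0,"dy": 0,"dz": 3,"grip": 0.22},
  {"wx": 0,"wy": 0,"wz": 0,"dx": 0,"dy": 0,"dz": 5,"grip": 0.22},
  {"wx": 0,"wy": 0,"wz": 0,"dx": 0,"dy": 0,"dz": 8,"grip": 0.22},
  {"wx": 0,"wy": 0,"wz": 0,"dx": 0,"dy": 0,"dz": 11,"grip": 0.22},
  {"wx": 0,"wy": 0,"wz": 0,"dx": 0,"dy": 0,"dz": 14,"grip": 0.22},
  {"wx": 0,"wy": 0,"wz": 0,"dx": 0,"dy": 2,"dz": 16,"grip": 0.22},
  {"wx": 0,"wy": 0,"wz": 0,"dx": 0,"dy": 5,"dz": 16,"grip": 0.22},
  {"wx": 0,"wy": 0,"wz": 0,"dx": 0,"dy": 9,"dz": 16,"grip": 0.22},
])

```text
time_s: 9.55
ee_pos: [0.5583, 0.0415, 0.2309]
orientation: [0.098, 0.995, -0.0, 0.001]
contact_force: [0.5, 0.2, -0.9]
width: 0.056
finger_force: 0.0
```

Call:
step_arm([
  {"wx": 0,"wy": 0,"wz": 0,"dx": -1,"dy": 4,"dz": 0,"grip": 0.22},
  {"wx": 0,"wy": 0,"wz": 0,"dx": -2,"dy": 8,"dz": 0,"grip": 0.22},
  {"wx": 0,"wy": 0,"wz": 0,"dx": -3,"dy": 12,"dz": 0,"grip": 0.22},
  {"wx": 0,"wy": 0,"wz": 0,"dx": -4,"dy": 16,"dz": 0,"grip": 0.22},
  {"wx": 0,"wy": 0,"wz": 0,"dx": -5,"dy": 20,"dz": 0,"grip": 0.22},
  {"wx": 0,"wy": 0,"wz": 0,"dx": -6,"dy": 24,"dz": 0,"grip": 0.22},
  {"wx": 0,"wy": 0,"wz": 0,"dx": -7,"dy": 27,"dz": 0,"grip": 0.22},
  {"wx": 0,"wy": 0,"wz": 0,"dx": -7,"dy": 28,"dz": 0,"grip": 0.22},
  {"wx": 0,"wy": 0,"wz": 0,"dx": -7,"dy": 28,"dz": 0,"grip": 0.22},
])

```text
time_s: 10.45
ee_pos: [0.4876, 0.3224, 0.2294]
orientation: [0.096, 0.995, -0.0, 0.0]
contact_force: [0.4, -0.4, -0.1]
width: 0.056
finger_force: 0.0
```

```bash
python3 det.py; mv pics/e10*.png pics/fin.png; ls pics
```

```text
10.45 [ 0.43751681 -0.35543563 -0.09279731] [0.48756959 0.3224032  0.22940534]
[403 173  22  30 273] [413.  188.8] [ 0.5907 -0.2007  0.042 ]
[350 179  19  31 293] [359.  195.4] [ 0.5737 -0.0519  0.042 ]
now
[403 173  22  30 270] [412.9 188.8] [ 0.5905 -0.2006  0.042 ]
[344 207  20  31 315] [353.7 223.3] [ 0.4973 -0.036   0.042 ]
a.png
b.png
c.png
d.png
e5.8.png
e7.8.png
e8.5.png
fin.png
scene0.png
top0.png
```

View pics/fin.png

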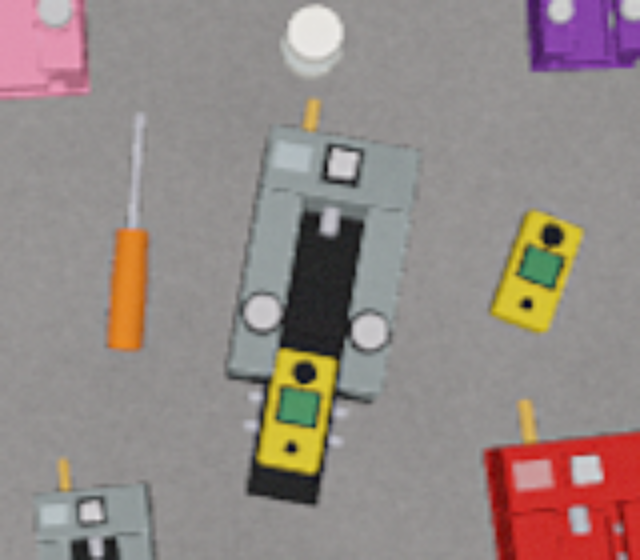

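The tray is out (detector moved 78 mm, within measuring error of 80), both keys are up and nothing around the dock has moved. I'm handing in.

```bash
python3 -c "from station import ctrl; print(ctrl.job_done())"
```

```text
the job is handed in; nothing more can be done
None
```

I held both round keys fully down until the tray stopped all the way out (about 78 mm measured, 80 expected), released them and moved clear; the detector lies in the tray, the square key and nearby things were left alone, and I handed the job in at about 10.5 s (no verdict was returned).

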